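Close the two-tin pressing jig and hold it shut

TASK

Two flat tins are to be pressed together as a pair for banding. Set the loose tin squarely on top of the tin already in the jig, edges lined up, and let go of it; then lower the plate with the upright grip bar onto the jig's two dowels and press it down, against the sprung pad, until it sits flat on the shoulders of both posts. Finish while holding it pressed fully home, and leave the bowl, the jar and the tape roll alone.

Things in the scene. Friction and masses are not known exactly. Their poses are not given: they have to be found in the camera images.
- jig: Lower half of the pressing jig, fixed to the table: grey plastic base 110 x 170 x 16 mm (x, y, z) with two steel posts. Origin: centre of its underside, on the table; z up. The posts stand at y = -58 and +58 mm (x = 0), 22 mm in diameter, up to flat shoulders 75 mm above the origin; from each shoulder a dowel 12 mm in diameter rises 28 mm more, to 103 mm, its last 8 mm tapering to 5 mm diameter. Midway between the posts is the sprung pad.
- pad (a joint): Sprung black pad (50 x 62 mm) of the jig that carries the tins; 0 m = fully up (its top 26 mm above the jig's origin), grows as it is pressed down, at most 0.010 m. The two tins alone do not move it. With two tins and the plate resting on it the plate stays about 5 to 7 mm above the shoulders; pressing the plate home takes 5 to 9 N more from the robot (spring 1 N per mm), about 7 mm of pad travel, and it springs up again if let go.
- tin_base_center (a point): Centre of the closed flat tin that already lies on the jig's pad: bare metal, 50 x 66 x 28 mm (x, y, z), about 0.16 kg. Its x and y lie nearly along those of the jig, so that its short side is the one to grasp across, clear of the posts. Top 14 mm above this point.
- tin_loose_center (a point): Centre of the like closed flat tin lying on the table, 50 x 66 x 28 mm (x, y, z), about 0.16 kg, z up. Either way round (half turn) is right on the other tin.
- plate: Upper half of the jig, a loose steel plate 60 x 150 x 12 mm (x, y, z), about 0.35 kg, lying flat on the table. Origin: centre of its underside, z up. Two through holes of 13.5 mm for the dowels at y = -58 and +58 mm (x = 0). A black upright grip bar stands on its middle: 26 mm thick in x, 64 mm long in y, 50 mm high, its top 62 mm above the origin. Fits the dowels either way round.
- plate_grip (a point): Point in the plate's grip bar at which to grasp it, across its 26 mm thickness (along the plate's x): 38 mm above the plate's underside, 26 mm above its upper face, 24 mm below the bar's top. Axes as the plate's.
- bowl: Bystander: steel bowl, 140 mm across, 60 mm high; leave it alone. Origin at its underside.
- jar: Bystander: closed jar, 64 mm across, 100 mm high; leave it alone. Origin at its underside.
- tape: Bystander: cardboard tape roll lying flat, 96 mm across, 24 mm high; leave it alone. Origin at its underside.
There are look-alikes about, which are no part of the job. Leave any green or pink look-alike of the part that bears tin_loose_center alone.

How it is judged (in metres and radians):
On the way, in this order (a step that is already met when the one before it is completed fails the run):
1. the loose tin lies squarely on the tin in the jig, let go (horizontal distance between tin_loose_center and tin_base_center below 0.008 m and angle between the x axis of tin_loose_center and the x axis of tin_base_center, either way round below 0.15 rad and z of tin_loose_center in the frame of tin_base_center between 0.026 and 0.03 m and contact force between the fingers and tin_loose below 0.1 N), for 0.2 s.
2. both dowels have entered the plate's holes (z of plate in the frame of jig between 0.07 and 0.092 m and horizontal distance between plate and jig below 0.003 m and angle between the y axis of plate and the y axis of jig, either way round below 0.06 rad), for 0.1 s.
At the end, for the whole second after the job is handed in: The robot holds the plate on both dowels, within 2 mm of the shoulders and 0.03 rad of level, pad down over 4.5 mm; the tins are stacked within 8 mm and 0.15 rad, the lower within 12 mm of the jig's middle (z of plate in the frame of jig between 0.0725 and 0.077 m and horizontal distance between plate and jig below 0.003 m and angle between the y axis of plate and the y axis of jig, either way round below 0.05 rad and angle between plate's own z axis and vertical below 0.03 rad and value of joint pad above 0.0045 m and contact force between any of the fingers, the arm and plate above 2 N and horizontal distance between tin_loose_center and tin_base_center below 0.008 m and angle between the x axis of tin_loose_center and the x axis of tin_base_center, either way round below 0.15 rad and z of tin_loose_center in the frame of tin_base_center above 0.025 m and horizontal distance between tin_base_center and jig below 0.012 m); the arm keeps its last pose, push and grip.
It fails at once if the bowl, the jar or the tape roll is moved more than 20 mm (distance of any of bowl, jar, tape from where it was at the start of the episode above 0.02 m).
It also fails if it takes over 58 s, if anything falls off the work surface, if the arm or the gripper's body presses on something with over 40 N, if the wrist force passes 120 N, or if a joint passes its speed limit or range.

ROBOT

A 6-joint arm with a two-finger parallel gripper is mounted at the origin on the work surface. World frame = base frame: x ahead of the robot, y to its left, z up, the work surface at z = 0. Lengths are in mm, angles in rad, forces in N, time in s.
With the tool pointing down it reaches from about 425 to 950 mm from the base axis. Payload 3.5 kg.
Tool frame: the origin (TCP) lies on the centre line of the jaws, within the pads' length; the fingertips stand 11 mm ahead of it and the grasp point (between the pads) lies 8 mm behind it; x points along the fingers, y is the direction in which the jaws open and shut, and the axes are right-handed (so a half turn about x gives the same grasp; the last joint's range is limited). The gripper opens to 85 mm and grips with 20 to 120 N. Pads are 22 mm wide; open, the fingers measure 114 mm over their backs; the gripper's body (76 mm by 85 mm) begins 54 mm behind the grasp point. The pads swing forward as they close: fully open they stand 13 mm farther back than shut.
Start: joints at [1.168, 0.286, 1.577, -0, 1.279, -0.15], TCP at [168.792, 653.541, 242.325] pointing down, gripper open.
Joint ranges: [-2.77, 2.77], [-0.9, 2.22], [0.21, 2.48], [-1.53, 4.67], [0.24, 2.81], [-2.84, 2.84]. Speed limits (rad/s): [2.79, 2.79, 3.14, 3.14, 3.14, 3.14].

INTERFACE

Orientations are given as a rotation vector (axis times angle).
In Python, from rig import bot gives the robot as it stands. The module is installed in compiled form; this text tells all that it offers.
- The arm moves only by the tool carry_out, never from a script. Its arguments are lists of equal length, an entry for each row: "delta_pos": the shift along the world's x, y, z in mm, a list of three; "dr": the turn, a rotation vector about the world's x, y, z in rad, a list of three. In form: {"delta_pos": [[dx, dy, dz], ...], "dr": [[rx, ry, rz], ...]}. A call has 1 to 20 rows; each row shifts and turns the commanded pose from where the row before left it; what a row does not reach is not made up. A row lasts 1/12 s, in which the tool goes at most 41.7 mm and 7.16 degrees, less where a joint would pass 70% of its speed; a pose out of reach is approached as far as the arm can. A call is refused whole if a number of a shift passes 41.7 or a number of a turn 0.125, either way. A call with a gripper value outside its range is refused whole. "claw" is the closure in counts, from 0 (fully open) to 255 (shut), set as the call begins (left out, the last holds). The fingers move at their own pace and stop on an object; the grip force is fixed at half the most. Time passes only in rows, so rows that do not move let the fingers close. It gives the time, the measured TCP pose, the force and the opening at its end, in the units of the state.
- bot.observe(): the state, without advancing time (a new reading comes with each control period).
- bot.get_image(name): name is "scene" or "top" or "wrist"; returns (picture, depth): 384x512x3 uint8, blue, green, red; 384x512 float32, mm along the optical axis (not along the pixel's ray), 0 where there is no reading.
- bot.camera_model(name): a dict with "mtx" (3x3 intrinsics, pixels), "distortion" ([k1, k2, p1, p2, k3] as OpenCV has them; the pictures are not rectified), "R" (3x3) and "t" (3): a world point X has camera coordinates R X + t. Camera axes: x right, y down, z forward; pixel columns grow to the right and rows downward; lengths in mm; the calibration is good to about 2 mm. A picture is of the moment at which its call begins: read the wrist's pose just before it. camera_model takes no time and is no camera call; for the wrist camera it gives the pose at the moment of the call.
- bot.hand_in(): hands the job in, once; it reports no verdict.
The state is a dict: "clock": time; "qpos": joint angles; "joint_velocities": joint speeds; "tau": joint torques, N m; "position": TCP position; "tool_rot": TCP orientation; "wrist_force": force on the tool from outside, world axes, zero at the start; "moment": the same for the moment, N m; "grip_width": finger opening in mm.
Only numpy, scipy, OpenCV 4.12 (cv2) and the standard library are available. Lean on these libraries where they do the work, as an engineer would, in place of code of your own. Each camera call takes 0.05 s, during which the arm holds its last target. There are 200 camera calls.

## Working session

There is one attempt and no reset: what is moved stays moved. The work goes in short steps, Python scripts to look and compute and a tool call to move; the robot and the scene stay as the last step left them, time stands still between calls to the robot, and variables do not carry over. Pictures are saved under pics/ and viewed, about 8 in all and at most 12, crops included, and the job is handed in when it is done.

Besides the shell and the picture viewer there is one more tool, called after "Emit:" by a JSON object that holds its "fn" and its "kwargs". carry_out: Moves the arm, as the interface text tells. Its arguments: {"type":"object","properties":{"delta_pos":{"type":"array","items":{"type":"array","items":{"type":"number"}}},"dr":{"type":"array","items":{"type":"array","items":{"type":"number"}}},"claw":{"type":"number"}},"required":["delta_pos","dr"]}

```bash
mkdir -p pics; python3 - <<'E'
from rig import bot
import cv2,numpy as np
for n in("scene","top"):
    p,d=bot.get_image(n); cv2.imwrite(f"pics/{n}0.png",p); np.save(f"pics/{n}0.npy",d)
    m=bot.camera_model(n); print(n,np.round(m["mtx"],1).tolist(),np.round(m["distortion"],4),np.round(m["R"],3).tolist(),np.round(m["t"],1),(d>0).mean())
print(bot.observe())
E
```

```text
scene [[447.8, 0.0, 259.4], [0.0, 447.8, 189.5], [0.0, 0.0, 1.0]] [-0.0036  0.      0.      0.      0.    ] [[0.623, 0.782, -0.017], [0.421, -0.353, -0.836], [-0.66, 0.513, -0.549]] [-344.7 -197.7 1729.2] 0.9710845947265625
top [[484.9, 0.0, 264.7], [0.0, 484.9, 185.4], [0.0, 0.0, 1.0]] [0.0472 0.     0.     0.     0.    ] [[0.013, -1.0, 0.017], [-0.989, -0.015, -0.146], [0.146, -0.015, -0.989]] [ -42.9  560.4 1196.4] 0.9963226318359375
{'clock': 0.1, 'qpos': array([ 1.16799578e+00,  2.87122337e-01,  1.57805940e+00, -2.21832618e-05,
        1.27860084e+00, -1.49970337e-01]), 'joint_velocities': array([ 0.00039296, -0.00179277, -0.00223484,  0.00156418,  0.00056744,
       -0.00173212]), 'tau': array([ 2.08421084e-04, -4.07293153e+01, -2.93700331e+01, -1.33685694e-04,
        3.33958531e-03,  6.18833997e-07]), 'position': array([168.57378392, 653.00930159, 241.03970253]), 'tool_rot': array([ 0.19682445,  1.56224598, -0.20015045]), 'wrist_force': array([0.44637156, 0.04521437, 0.69972165]), 'moment': array([-0.021602  , -0.00919001, -0.00465223]), 'grip_width': 85.43498208928368}
```

View pics/top0.png

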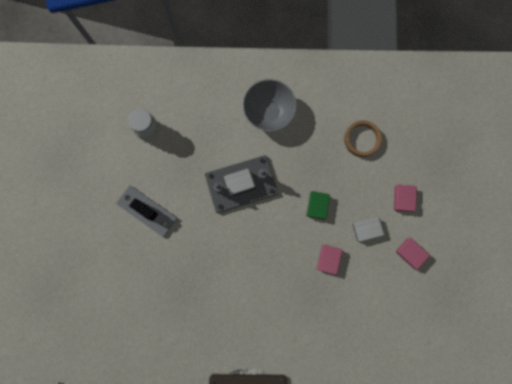

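View pics/scene0.png

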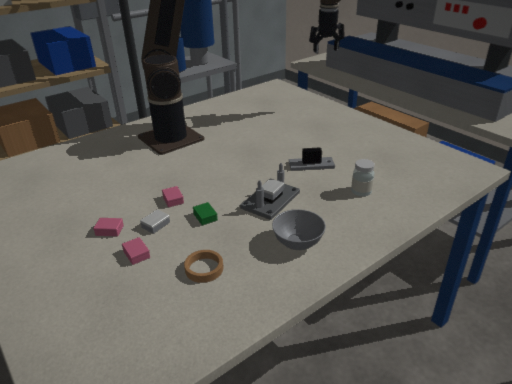

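Candidates for the loose tin (top view): bare-metal tin at (369,230) is the one. The look-alikes are pink at (405,197), (330,260) and (413,254), and green at (318,205). The tin at (239,182) is the jig's own. The plate is at (147,211), jig (242,185), bowl (270,105), jar (143,122) and tape (363,138).

```bash
cat > h.py <<'E'
import cv2,numpy as np
def cloud(m,d):
    h,w=d.shape; g=np.stack(np.meshgrid(np.arange(w),np.arange(h)),-1).reshape(-1,1,2).astype(np.float64)
    r=cv2.undistortPoints(g,m["mtx"],np.array(m["distortion"])).reshape(h,w,2)
    P=np.dstack([r*d[...,None],d])
    return (P-np.array(m["t"]).ravel())@np.array(m["R"])
def onplane(m,uv,z):
    r=cv2.undistortPoints(np.array(uv,float).reshape(-1,1,2),m["mtx"],np.array(m["distortion"])).reshape(-1,2)
    R=np.array(m["R"]);D=np.c_[r,np.ones(len(r))]@R; C=-R.T@np.array(m["t"]).ravel()
    return C+D*((z-C[2])/D[:,2])[:,None]
def rect(xy):
    (c,s,a)=cv2.minAreaRect(np.array(xy,np.float32).reshape(-1,1,2)); 
    if s[0]<s[1]: s=(s[1],s[0]); a+=90
    return np.round(c,1),np.round(s,1),round((a+90)%180-90,1) # angle of long side, deg
E
python3 - <<'E'
from rig import bot
from h import *
p=cv2.imread("pics/top0.png");d=np.load("pics/top0.npy");m=bot.camera_model("top")
W=cloud(m,d);z=W[...,2]
print("table z",np.median(z[300:350,100:200]))
def blob(n,u,v,r,lo,hi):
    k=np.zeros(z.shape,np.uint8);k[v-r:v+r,u-r:u+r]=((z>lo)&(z<hi))[v-r:v+r,u-r:u+r]
    c,l,st,ce=cv2.connectedComponentsWithStats(k);i=1+np.argmax(st[1:,4]);q=l==i
    print(n,q.sum(),rect(W[q][:,:2]),"z",np.round(np.median(z[q]),1), W[q][:,:2].mean(0).round(1))
blob("loose",369,230,25,18,40);blob("base",239,182,22,45,66);blob("jig",242,185,50,10,22)
blob("plate",147,211,45,7,20);blob("bar",147,211,25,50,75)
blob("bowl",270,105,40,15,80);blob("jar",143,122,30,85,115);blob("tape",363,138,30,12,40)
blob("green",318,205,22,18,40);blob("pinkA",330,260,22,18,40);blob("pinkB",405,197,22,18,40);blob("pinkC",413,254,22,18,40)
big=cv2.resize(p[160:275,300:440],None,fx=4,fy=4,interpolation=cv2.INTER_CUBIC)
big2=cv2.resize(p[145:245,110:290],None,fx=4,fy=4,interpolation=cv2.INTER_CUBIC)
c=np.zeros((460+0,560,3),np.uint8)+big
s=np.zeros((580,720,3),np.uint8); s[:400]=big2; s[400:580,:320]=cv2.resize(big,(320,180))
cv2.imwrite("pics/crop1.png",big)
E
```

```text
table z 0.3238337155798272
loose 545 (array([ 455.9, -301. ]), array([69.9, 51. ]), -75.4) z 28.3 [ 455.5 -300.4]
base 526 (array([568.5,  31.1]), array([66.3, 51.3]), -71.0) z 54.5 [568.2  31.1]
jig 1913 (array([569.6,  27.1]), array([169.8, 110.7]), -72.1) z 16.3 [567.4  25.7]
plate 973 (array([494. , 270.5]), array([150.1,  62.9]), 55.7) z 12.5 [493.7 266.7]
bar 281 (array([495.5, 269.5]), array([65.4, 26.2]), 56.0) z 61.9 [494.8 268.2]
bowl 1481 (array([769.5, -41.9]), array([137.5, 136.9]), 2.3) z 35.9 [781.4 -43.4]
jar 432 (array([710.3, 275.8]), array([55.5, 54. ]), 50.0) z 100.0 [709.2 274.6]
tape 461 (array([ 694.6, -291.9]), array([97.3, 94. ]), -77.4) z 23.4 [ 694.2 -291.7]
green 514 (array([ 515.1, -172.6]), array([67.4, 51. ]), -10.3) z 28.3 [ 514.9 -172.4]
pinkA 534 (array([ 377.5, -200.7]), array([66.5, 51.9]), -13.7) z 28.3 [ 377.4 -200.1]
pinkB 511 (array([ 537.1, -399.7]), array([66.6, 51.9]), -5.1) z 28.3 [ 536.5 -398.4]
pinkC 543 (array([ 396.7, -413.4]), array([66.7, 51.4]), 47.5) z 28.3 [ 396.3 -411.9]
```

View pics/crop1.png

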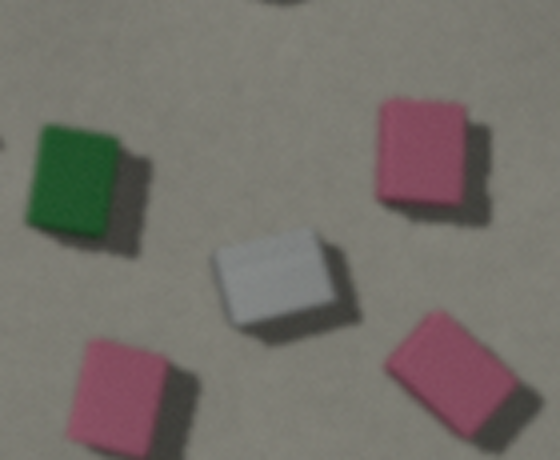

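```bash
python3 - <<'E'
from rig import bot
import numpy as np
from scipy.spatial.transform import Rotation as R
s=bot.observe();M=R.from_rotvec(s["tool_rot"]).as_matrix();print(M.round(3));y=M[:,1];print("heading y deg",np.degrees(np.arctan2(y[1],y[0])))
# tilt correction
x=M[:,0];print("tilt cross",np.cross(x,[0,0,-1]))
m=bot.camera_model("wrist");Rc=np.array(m["R"]);C=-Rc.T@np.array(m["t"]).ravel();print("cam rel tcp in tool",M.T@(C-s["position"]),"axis",M.T@Rc[2], "camx in tool",M.T@Rc[0],m["mtx"][0][0])
E
```

```text
[[-0.001  0.25   0.968]
 [-0.002  0.968 -0.25 ]
 [-1.    -0.002 -0.   ]]
heading y deg 75.51428243402663
tilt cross [ 0.00202299 -0.0008389   0.        ]
cam rel tcp in tool [-1.31549682e+02 -4.06737464e-03 -6.93424657e+01] axis [9.61264915e-01 4.44065247e-04 2.75625772e-01] camx in tool [-5.01954925e-04  9.99999864e-01  1.39487940e-04] 298.0908246695612
```

Emit:
{"fn": "carry_out", "kwargs": {"delta_pos": [[24,-31,0],[24,-31,0],[24,-31,0],[24,-31,0],[24,-31,0],[24,-31,0],[24,-31,0],[24,-31,0],[24,-31,0],[24,-31,0],[24,-31,0],[24,-31,0],[10,-35,0],[10,-35,0],[10,-35,0],[10,-35,0],[10,-35,0],[10,-35,0],[10,-35,0],[10,-35,0]], "dr": [[0,0,-0.053],[0,0,-0.053],[0,0,-0.053],[0,0,-0.053],[0,0,-0.053],[0,0,-0.053],[0,0,-0.053],[0,0,-0.053],[0,0,-0.053],[0,0,-0.053],[0,0,-0.053],[0,0,-0.053],[0,0,-0.053],[0,0,-0.053],[0,0,-0.053],[0,0,-0.053],[0,0,-0.053],[0,0,-0.053],[0,0,-0.053],[0,0,-0.053]], "claw": 0}}

```text
clock: 1.77
position: [536.6, -0.2, 241.9]
tool_rot: [1.019, 1.32, -1.019]
wrist_force: [0.5, 0.4, 0.1]
grip_width: 85.0
```

Emit:
{"fn": "carry_out", "kwargs": {"delta_pos": [[-10,-37,-12],[-10,-37,-12],[-10,-37,-12],[-10,-37,-12],[-10,-37,-12],[-10,-37,-12],[-10,-37,-12],[-10,-37,-12],[0,0,0],[0,0,0]], "dr": [[0,0,0],[0,0,0],[0,0,0],[0,0,0],[0,0,0],[0,0,0],[0,0,0],[0,0,0],[0,0,0],[0,0,0]]}}

```text
clock: 2.6
position: [455.5, -295.5, 145.0]
tool_rot: [1.021, 1.322, -1.02]
wrist_force: [0.7, 0.0, -0.1]
grip_width: 85.2
```

```bash
cat >> h.py <<'E'
def wrist(bot,zlo,zhi,near,r,name=None):
    from scipy.spatial.transform import Rotation as R
    s=bot.observe();m=bot.camera_model("wrist");p,d=bot.get_image("wrist")
    M=R.from_rotvec(s["tool_rot"]).as_matrix();y=M[:,1]
    print("tcp",s["position"].round(1),"heading",np.degrees(np.arctan2(y[1],y[0])).round(1),"tilt",np.cross(M[:,0],[0,0,-1]).round(4),"F",s["wrist_force"].round(1),"w",round(s["grip_width"],1),"q6",s["qpos"][5].round(2))
    W=cloud(m,d);z=W[...,2]
    if name: cv2.imwrite(f"pics/{name}.png",p)
    for lo,hi,n,rr in zip(zlo,zhi,near,r):
        k=((z>lo)&(z<hi)&(d>0)&(np.hypot(W[...,0]-n[0],W[...,1]-n[1])<rr)).astype(np.uint8)
        c,l,st,ce=cv2.connectedComponentsWithStats(k)
        if c<2: print("none");continue
        q=l==1+np.argmax(st[1:,4]); print(q.sum(),rect(W[q][:,:2]),"z",np.median(z[q]).round(1),"bbox",st[1+np.argmax(st[1:,4])][:4])
    return W,p
E
python3 - <<'E'
from rig import bot
from h import *
wrist(bot,[20],[36],[(456,-301)],[60],"w1")
E
```

```text
tcp [ 455.5 -295.5  145. ] heading 14.6 tilt [-0.0022 -0.002  -0.    ] F [ 0.7  0.  -0.1] w 85.2 q6 -1.02
4208 (array([ 457.7, -301.5]), array([66.3, 50.8]), -74.6) z 28.0 bbox [226 155  59  74]
```

View pics/w1.png

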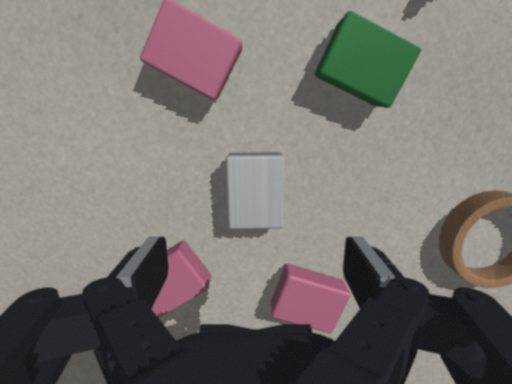

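The picture shows the bare tin at pixel (256,191), square to the jaws. I'll descend and grip it.

Emit:
{"fn": "carry_out", "kwargs": {"delta_pos": [[1.5,-5.5,-20],[0,0,-30],[0,0,-30],[0,0,-25],[0,0,-14],[0,0,-8],[0,0,-4],[0,0,0],[0,0,0]], "dr": [[0,0,0.012],[0,0,0],[0,0,0],[0,0,0],[0,0,0],[0,0,0],[0,0,0],[0,0,0],[0,0,0]]}}

```text
clock: 3.4
position: [459.3, -300.1, 16.5]
tool_rot: [1.007, 1.323, -1.007]
wrist_force: [-0.1, -0.2, -0.6]
grip_width: 85.5
```

Emit:
{"fn": "carry_out", "kwargs": {"delta_pos": [[0,0,0],[0,0,0],[0,0,0],[0,0,0],[0,0,0],[0,0,0],[0,0,0],[0,0,0]], "dr": [[0,0,0],[0,0,0],[0,0,0],[0,0,0],[0,0,0],[0,0,0],[0,0,0],[0,0,0]], "claw": 255}}

```text
clock: 4.07
position: [459.0, -300.8, 16.6]
tool_rot: [1.008, 1.323, -1.008]
wrist_force: [-1.5, 1.1, 6.4]
grip_width: 48.5
```

Emit:
{"fn": "carry_out", "kwargs": {"delta_pos": [[0,0,10],[0,0,30],[0,0,35],[0,0,35],[0,0,35],[0,0,35],[9,35,0],[9,35,0],[9,35,0],[9,35,0],[9,35,0],[9,35,0],[9,35,0],[9,35,0],[9,35,0],[9,35,0],[9,35,0],[9,35,0],[0,0,0],[0,0,0]], "dr": [[0,0,0],[0,0,0],[0,0,0],[0,0,0],[0,0,0],[0,0,0],[0,0,0.006],[0,0,0.006],[0,0,0.006],[0,0,0.006],[0,0,0.006],[0,0,0.006],[0,0,0.006],[0,0,0.006],[0,0,0.006],[0,0,0.006],[0,0,0],[0,0,0],[0,0,0],[0,0,0]]}}

```text
clock: 5.73
position: [565.6, 121.8, 194.7]
tool_rot: [0.959, 1.35, -0.961]
wrist_force: [-0.1, 0.0, -1.6]
grip_width: 48.8
```

```bash
python3 - <<'E'
from rig import bot
from h import *
t=bot.observe()["position"]
W,p=wrist(bot,[45,10,t[2]-9,101,101],[66,22,t[2]+30,106,106],[(568,31),(568,27),t[:2],(551,82),(588,-28)],[45,110,36,15,15],"w2")
E
```

```text
tcp [565.6 121.8 194.7] heading 19.1 tilt [ 0.0003 -0.0017  0.    ] F [-0.1  0.  -1.6] w 48.8 q6 -0.3
none
1222 (array([534.4,  91.1]), array([128.7,  59.3]), 50.8) z 15.7 bbox [183 176 101  62]
16712 (array([565.8, 121.4]), array([70.8, 66.5]), 19.3) z 206.1 bbox [169 183 171 140]
none
none
```

View pics/w2.png

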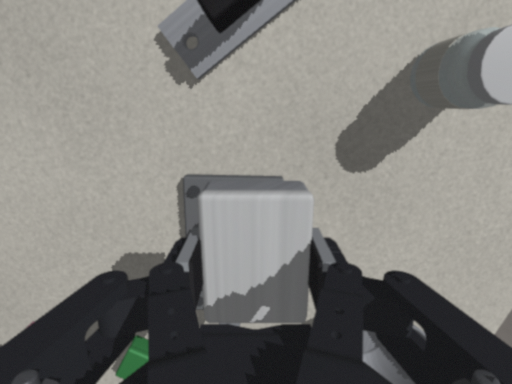

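Emit:
{"fn": "carry_out", "kwargs": {"delta_pos": [[0,-38,0],[0,-38,0],[0,-38,0],[0,-38,0],[0,-38,0],[0,0,0],[0,0,0]], "dr": [[0,0,0],[0,0,0],[0,0,0],[0,0,0],[0,0,0],[0,0,0],[0,0,0]]}}

```text
clock: 6.37
position: [565.4, -73.1, 195.1]
tool_rot: [0.967, 1.346, -0.968]
wrist_force: [0.4, 0.1, -0.8]
grip_width: 48.7
```

```bash
python3 - <<'E'
from rig import bot
from h import *
W,p=wrist(bot,[45,10,98,98],[66,22,108,108],[(568,31),(568,27),(551,82),(588,-28)],[45,110,15,15],"w3")
E
```

```text
tcp [565.4 -73.1 195.1] heading 18.6 tilt [-0.0002 -0.0008 -0.    ] F [ 0.4  0.1 -0.8] w 48.7 q6 -0.63
4722 (array([571.1,  30.5]), array([67. , 50.4]), -70.7) z 53.9 bbox [270  29  60  83]
11757 (array([574.2,  19.6]), array([156.4, 110.4]), -71.9) z 16.0 bbox [237   0 117 165]
none
107 (array([589.3, -28.8]), array([8.6, 8.5]), -70.0) z 101.3 bbox [297 145  12  12]
```

View pics/w3.png

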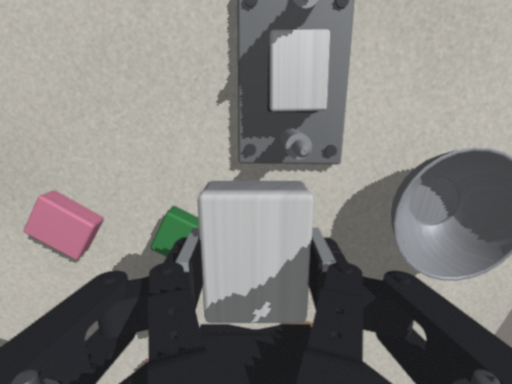

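Wrist view shows the jig tin at pixel (300,70), dowel at (298,143) and the held tin square at (255,250). Next I place it.

Emit:
{"fn": "carry_out", "kwargs": {"delta_pos": [[2,34,0],[2,35,0],[1.5,35,0],[0,0,-20],[0,0,-30],[0,0,-30],[0,0,-20],[0,0,-10],[0,0,0],[0,0,0]], "dr": [[0,0,0.01],[0,0,0],[0,0,0],[0,0,0],[0,0,0],[0,0,0],[0,0,0],[0,0,0],[0,0,0],[0,0,0]]}}

```text
clock: 7.25
position: [571.8, 34.6, 85.6]
tool_rot: [0.955, 1.352, -0.955]
wrist_force: [0.6, 0.1, -0.0]
grip_width: 48.6
```

```bash
python3 - <<'E'
from rig import bot
for i in range(4):
    print(bot.observe()["position"].round(1), bot.observe()["wrist_force"].round(1)); bot.get_image("top")
E
```

```text
[571.8  34.6  85.6] [ 0.6  0.1 -0. ]
[572.8  34.3  86.8] [ 0.3 -0.4 -1.6]
[573.2  34.1  87.4] [ 0.3  0.6 -1.1]
[573.3  34.   87.6] [ 0.3 -0.7 -0.8]
```

Emit:
{"fn": "carry_out", "kwargs": {"delta_pos": [[-2.5,-3,-5],[0,0,-5],[0,0,-4],[0,0,-2.5],[0,0,0],[0,0,0],[0,0,0],[0,0,0]], "dr": [[0,0,0],[0,0,0],[0,0,0],[0,0,0],[0,0,0],[0,0,0],[0,0,0],[0,0,0]]}}

```text
clock: 8.12
position: [569.4, 30.9, 69.3]
tool_rot: [0.955, 1.351, -0.955]
wrist_force: [-2.9, -1.6, 4.0]
grip_width: 48.7
```

Emit:
{"fn": "carry_out", "kwargs": {"delta_pos": [[0,0,0.5],[0,0,0],[0,0,0],[0,0,0],[0,0,0],[0,0,0],[0,0,0],[0,0,0]], "dr": [[0,0,0],[0,0,0],[0,0,0],[0,0,0],[0,0,0],[0,0,0],[0,0,0],[0,0,0]], "claw": 0}}

```text
clock: 8.78
position: [569.3, 31.1, 69.2]
tool_rot: [0.955, 1.351, -0.955]
wrist_force: [-0.0, -0.3, 1.0]
grip_width: 85.5
```

Emit:
{"fn": "carry_out", "kwargs": {"delta_pos": [[0,0,10],[0,0,20],[0,0,30],[0,0,30],[0,0,30],[0,-36,10],[0,-36,0],[0,-34,0],[0,0,0],[0,0,0],[0,0,0]], "dr": [[0,0,0],[0,0,0],[0,0,0],[0,0,0],[0,0,0],[0,0,0],[0,0,0],[0,0,0],[0,0,0],[0,0,0],[0,0,0]]}}

```text
clock: 9.7
position: [569.2, -74.7, 199.6]
tool_rot: [0.956, 1.351, -0.955]
wrist_force: [0.5, 0.1, -0.3]
grip_width: 85.5
```

```bash
python3 - <<'E'
from rig import bot
from h import *
W,p=wrist(bot,[74,10,98,98],[90,22,108,108],[(570,31),(568,27),(551,82),(588,-28)],[45,110,15,15],"w4")
p,d=bot.get_image("top");W=cloud(bot.camera_model("top"),d);z=W[...,2]
for lo,hi,c,r in((74,90,(569,31),45),(97,108,(551,82),14),(97,108,(588,-28),14),(10,22,(568,27),105)):
    k=(z>lo)&(z<hi)&(np.hypot(W[...,0]-c[0],W[...,1]-c[1])<r);print("top",k.sum(),rect(W[k][:,:2]) if k.sum() else 0)
E
```

```text
tcp [569.2 -74.7 199.6] heading 19.4 tilt [-0.0005  0.0001  0.    ] F [ 0.5  0.1 -0.3] w 85.5 q6 -0.65
5715 (array([570.3,  30.2]), array([65.8, 50.5]), -70.6) z 82.0 bbox [268  19  67  90]
10374 (array([574.2,  19.7]), array([156.4, 110.4]), -71.9) z 16.0 bbox [236   0 116 163]
none
104 (array([589.5, -28.7]), array([8.7, 8. ]), 17.7) z 101.2 bbox [293 142  12  11]
top 408 (array([566.2,  36.6]), array([77.3, 51.4]), -70.7)
top 16 (array([550.6,  81.7]), array([8.6, 8.5]), -43.4)
top 0 0
top 996 (array([569.1,  28.1]), array([167.2, 110.7]), -72.3)
```

View pics/w4.png

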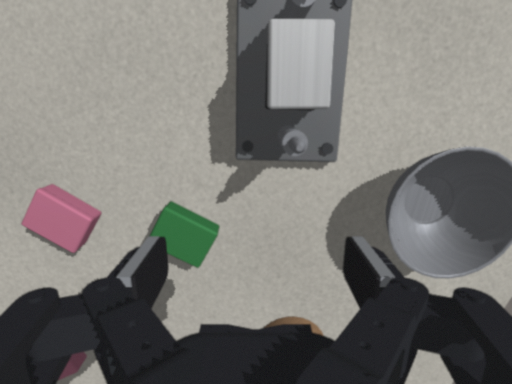

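Stack is good: top tin (570.3,30.2), lower one (571.1,30.5), 28 mm apart. On to the plate.

Emit:
{"fn": "carry_out", "kwargs": {"delta_pos": [[-16,33,0],[-16,33,0],[-16,33,0],[-16,33,0],[-16,33,0],[-16,33,0],[-16,33,0],[-16,33,0],[0,0,0],[0,0,0],[0,0,0],[0,0,0]], "dr": [[0,0,-0.1165],[0,0,-0.1165],[0,0,-0.1165],[0,0,-0.1165],[0,0,-0.1165],[0,0,-0.1165],[0,0,-0.1165],[0,0,-0.1165],[0,0,0],[0,0,0],[0,0,0],[0,0,0]]}}

```text
clock: 10.8
position: [443.0, 186.2, 199.4]
tool_rot: [1.624, 0.875, -1.624]
wrist_force: [0.1, 0.0, -0.1]
grip_width: 85.7
```

```bash
python3 - <<'E'
from rig import bot
from h import *
W,p=wrist(bot,[7,52],[20,72],[(496,269),(496,269)],[95,45],"w5")
E
```

```text
tcp [443.  186.2 199.4] heading -33.4 tilt [0.0002 0.0003 0.    ] F [ 0.1  0.  -0.1] w 85.7 q6 0.77
6088 (array([494.5, 266.1]), array([141.3,  60.5]), 56.0) z 12.0 bbox [223   0  63 148]
2412 (array([497.6, 270. ]), array([63.8, 25.5]), 55.8) z 61.8 bbox [239  26  31  80]
```

View pics/w5.png

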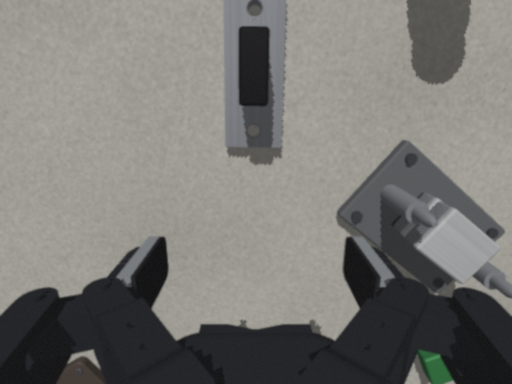

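Plate bar at pixel (254,66), near hole (253,130), square to the jaws. I'll grasp the bar.

Emit:
{"fn": "carry_out", "kwargs": {"delta_pos": [[18,28,0],[18,28,0],[18,27.5,-10],[0,0,-30],[0,0,-35],[0,0,-35],[0,0,-30],[0,0,-15],[0,0,-8],[0,0,0],[0,0,0],[0,0,0]], "dr": [[0,0,-0.011],[0,0,0],[0,0,0],[0,0,0],[0,0,0],[0,0,0],[0,0,0],[0,0,0],[0,0,0],[0,0,0],[0,0,0],[0,0,0]]}}

```text
clock: 11.85
position: [498.4, 270.1, 38.1]
tool_rot: [1.635, 0.866, -1.629]
wrist_force: [-0.9, 0.8, 0.5]
grip_width: 85.5
```

Emit:
{"fn": "carry_out", "kwargs": {"delta_pos": [[-0.5,0,-4],[0,0,-3],[0,0,0],[0,0,0],[0,0,0]], "dr": [[0,0,0],[0,0,0],[0,0,0],[0,0,0],[0,0,0]]}}

```text
clock: 12.27
position: [496.2, 270.1, 29.5]
tool_rot: [1.632, 0.867, -1.631]
wrist_force: [-0.3, -0.2, 0.1]
grip_width: 85.5
```

Emit:
{"fn": "carry_out", "kwargs": {"delta_pos": [[0,0,0],[0,0,0],[0,0,0],[0,0,0],[0,0,0],[0,0,0],[0,0,0],[0,0,0],[0,0,0],[0,0,0]], "dr": [[0,0,0],[0,0,0],[0,0,0],[0,0,0],[0,0,0],[0,0,0],[0,0,0],[0,0,0],[0,0,0],[0,0,0]], "claw": 255}}

```text
clock: 13.1
position: [496.4, 270.0, 29.5]
tool_rot: [1.632, 0.867, -1.631]
wrist_force: [1.6, 0.0, 0.1]
grip_width: 25.3
```

```bash
python3 - <<'E'
from rig import bot
from h import *
W,p=wrist(bot,[7,52],[20,72],[(496,269),(496,269)],[95,45],"w6")
E
```

```text
tcp [496.4 270.   29.5] heading -34.0 tilt [-0.0001  0.0006  0.    ] F [1.6 0.  0.1] w 25.3 q6 0.91
12974 (array([517.5, 300. ]), array([77.2, 60.3]), 55.9) z 12.0 bbox [193  92 125 148]
11523 (array([503.5, 279.9]), array([63. , 59.2]), 9.2) z 61.9 bbox [131 203 248 126]
```

Emit:
{"fn": "carry_out", "kwargs": {"delta_pos": [[0,0,10],[0,0,30],[0,0,35],[0,0,35],[0,0,30],[0,0,10],[9.3,-30.5,0],[9.3,-30.5,0],[9.3,-30.5,0],[9.3,-30.5,0],[9.3,-30.5,0],[9.3,-30.5,0],[9.3,-30.5,0],[9.3,-30.5,0],[0,0,0],[0,0,0],[0,0,0],[0,0,0]], "dr": [[0,0,0],[0,0,0],[0,0,0],[0,0,0],[0,0,0],[0,0,0],[0,0,0.1136],[0,0,0.1136],[0,0,0.1136],[0,0,0.1136],[0,0,0.1136],[0,0,0.1136],[0,0,0.1136],[0,0,0.1136],[0,0,0],[0,0,0],[0,0,0],[0,0,0]]}}

```text
clock: 14.65
position: [569.5, 27.0, 178.2]
tool_rot: [0.974, 1.344, -0.975]
wrist_force: [0.2, -0.4, -2.3]
grip_width: 25.5
```

```bash
python3 - <<'E'
from rig import bot
from h import *
s=bot.observe()["position"]
W,p=wrist(bot,[s[2]-22,8],[s[2]-12,22],[s[:2],(568,27)],[95,110],"w7")
cv2.imwrite("pics/w7c.png",cv2.resize(p[40:260,120:400],None,fx=2.5,fy=2.5,interpolation=cv2.INTER_CUBIC))
E
```

```text
tcp [569.5  27.  178.2] heading 18.1 tilt [-0.0007 -0.0023 -0.    ] F [ 0.2 -0.4 -2.3] w 25.5 q6 -0.45
12895 (array([558.9,  61.7]), array([77.1, 60.3]), -71.9) z 160.8 bbox [193  92 125 148]
453 (array([546. , 105.8]), array([107.9,   3. ]), 18.0) z 15.2 bbox [200  88 115   4]
```

View pics/w7c.png

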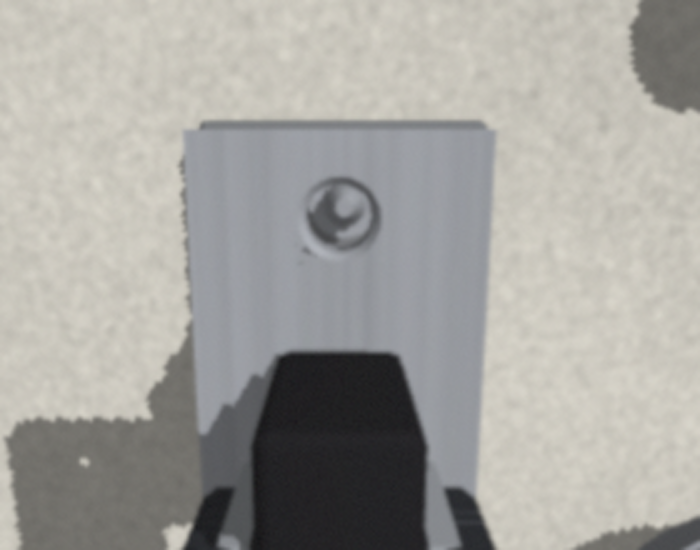

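The dowel shows inside the far hole. The hole is at crop (342,215) and the tip about (348,204). I'll put numbers on both.

```bash
cat > hole.py <<'E'
from rig import bot
from h import *
s=bot.observe()["position"];m=bot.camera_model("wrist")
W,p=wrist(bot,[],[],[],[])
z=W[...,2];ztop=np.median(z[135:150,230:280])
q=z[105:150,235:285]; k=((q<ztop-12)).astype(np.uint8)
c,l,st,ce=cv2.connectedComponentsWithStats(k);i=1+np.argmax(st[1:,4]);k=(l==i)
cs,_=cv2.findContours(k.astype(np.uint8),cv2.RETR_EXTERNAL,cv2.CHAIN_APPROX_NONE)
e=cv2.fitEllipse(max(cs,key=len));print("ztop",ztop.round(1),"ellipse",np.round(e[0]+e[1],1)+np.array([235,105,0,0]))
V=W[105:150,235:285]
for lo,hi in((98,110),(90,98),(70,80)):
    t=(q>lo)&(q<hi)&k; print(lo,hi,t.sum(),V[t].mean(0).round(1) if t.any() else "", (cv2.minEnclosingCircle(V[t][:,:2].astype(np.float32)) if t.sum()>3 else ""))
# hole centre: see-through region lies between top rim and bottom rim; use ring of plate-top points
g=np.argwhere(np.abs(q-ztop)<1.5)
print("hole centre approx on top plane",onplane(m,[(e[0][0]+235,e[0][1]+105)],ztop).round(1),"mid",onplane(m,[(e[0][0]+235,e[0][1]+105)],ztop-6).round(1))
full=(q<ztop-1.5).astype(np.uint8);c,l,st,ce=cv2.connectedComponentsWithStats(full);i=1+np.argmax(st[1:,4])
cs,_=cv2.findContours((l==i).astype(np.uint8),cv2.RETR_EXTERNAL,cv2.CHAIN_APPROX_NONE);cc=max(cs,key=len)
e=cv2.fitEllipse(cc);print("top rim",onplane(m,[(e[0][0]+235,e[0][1]+105)],ztop).round(1),np.round(e[1],1))
cv2.imwrite("pics/hole_%d.png"%(bot.observe()["clock"]*100),cv2.resize(p[95:155,225:295],None,fx=8,fy=8,interpolation=cv2.INTER_CUBIC))
E
python3 hole.py
```

```text
tcp [569.7  27.2 178.5] heading 18.1 tilt [-0.0005 -0.0017 -0.    ] F [-0.4 -0.4 -3.4] w 25.3 q6 -0.45
ztop 160.9 ellipse [255.7 125.9  24.2  24.6]
98 110 135 [553.8  81.6 101.2] ((553.9678955078125, 81.4603271484375), 4.677873134613037)
90 98 86 [553.8  82.2  96.5] ((553.9152221679688, 81.49430847167969), 5.8913397789001465)
70 80 194 [553.6  76.5  75. ] ((554.0802001953125, 78.48171997070312), 9.694318771362305)
hole centre approx on top plane [[552.1  83.3 160.9]] mid [[552.3  82.8 154.9]]
top rim [[552.4  82.8 160.9]] [27.  27.3]
```

Emit:
{"fn": "carry_out", "kwargs": {"delta_pos": [[1.5,-1.2,-10],[0,0,-12],[0,0,-10],[0,0,-5],[0,0,0],[0,0,0],[0,0,0],[0,0,0]], "dr": [[0,0,-0.002],[0,0,0],[0,0,0],[0,0,0],[0,0,0],[0,0,0],[0,0,0],[0,0,0]]}}

```text
clock: 15.42
position: [572.6, 24.7, 143.0]
tool_rot: [0.976, 1.34, -0.975]
wrist_force: [0.2, -0.1, -3.0]
grip_width: 25.4
```

```bash
python3 hole.py; ls pics
```

```text
tcp [572.6  24.7 143. ] heading 17.9 tilt [0.0002 0.0014 0.    ] F [ 0.2 -0.1 -3. ] w 25.4 q6 -0.45
ztop 125.3 ellipse [255.6 126.   24.4  24.5]
98 110 188 [553.9  81.5 101.3] ((554.1502685546875, 81.43407440185547), 4.754628658294678)
90 98 71 [555.1  79.8  96.6] ((553.94580078125, 81.40754699707031), 5.786074638366699)
70 80 178 [558.   75.8  75. ] ((556.3682250976562, 77.53118133544922), 8.28626537322998)
hole centre approx on top plane [[555.2  80.8 125.3]] mid [[555.4  80.4 119.3]]
top rim [[555.4  80.2 125.3]] [27.3 27.5]
crop1.png
hole_1475.png
hole_1546.png
scene0.npy
scene0.png
top0.npy
top0.png
w1.png
w2.png
w3.png
w4.png
w5.png
w6.png
w7.png
w7c.png
```

Emit:
{"fn": "carry_out", "kwargs": {"delta_pos": [[-1.3,1.1,-3],[0,0,-3],[0,0,0],[0,0,0],[0,0,0],[0,0,0]], "dr": [[0,0,0],[0,0,0],[0,0,0],[0,0,0],[0,0,0],[0,0,0]]}}

```text
clock: 15.97
position: [570.8, 25.9, 136.4]
tool_rot: [0.976, 1.341, -0.976]
wrist_force: [-0.6, 0.9, -3.7]
grip_width: 25.4
```

```bash
python3 hole.py
```

```text
tcp [570.8  25.9 136.4] heading 17.9 tilt [0.     0.0002 0.    ] F [-0.6  0.9 -3.7] w 25.4 q6 -0.45
ztop 118.7 ellipse [255.7 125.9  24.2  24.7]
98 110 217 [553.8  81.9 101.2] ((555.0059814453125, 82.10370635986328), 5.889501571655273)
90 98 129 [553.5  81.7  96.3] ((553.8374633789062, 81.59174346923828), 5.994122505187988)
70 80 155 [555.1  75.9  74.9] ((554.4696044921875, 78.88172912597656), 8.03036117553711)
hole centre approx on top plane [[553.5  82.  118.7]] mid [[553.6  81.6 112.7]]
top rim [[553.7  81.4 118.7]] [26.8 27.2]
```

Hole is aligned to 0.3 mm, so I lower onto the dowels in steps.

Emit:
{"fn": "carry_out", "kwargs": {"delta_pos": [[0.2,0,-3],[0,0,-3],[0,0,-3],[0,0,-3],[0,0,-2],[0,0,0],[0,0,0],[0,0,0],[0,0,0]], "dr": [[0,0,0],[0,0,0],[0,0,0],[0,0,0],[0,0,0],[0,0,0],[0,0,0],[0,0,0],[0,0,0]]}}

```text
clock: 16.77
position: [571.1, 25.9, 122.6]
tool_rot: [0.976, 1.341, -0.975]
wrist_force: [0.1, -0.6, -3.1]
grip_width: 25.6
```

Emit:
{"fn": "carry_out", "kwargs": {"delta_pos": [[0,0,-2],[0,0,-2],[0,0,-2],[0,0,-2],[0,0,0],[0,0,0],[0,0,0],[0,0,0]], "dr": [[0,0,0],[0,0,0],[0,0,0],[0,0,0],[0,0,0],[0,0,0],[0,0,0],[0,0,0]]}}

```text
clock: 17.43
position: [571.0, 25.9, 114.4]
tool_rot: [0.976, 1.341, -0.976]
wrist_force: [-0.5, -0.6, -3.3]
grip_width: 24.9
```

```bash
python3 hole.py
```

```text
tcp [571.   25.9 114.4] heading 17.9 tilt [0.     0.0002 0.    ] F [-0.5 -0.6 -3.3] w 24.9 q6 -0.45
ztop 96.8 ellipse [260.5 123.3  13.2  19.9]
98 110 0  
90 98 0  
70 80 17 [559.7  83.6  75.1] ((558.8214111328125, 83.35616302490234), 4.2783684730529785)
hole centre approx on top plane [[555.6  83.9  96.8]] mid [[555.8  83.6  90.8]]
top rim [[553.9  81.5  96.8]] [26.7 27.3]
```

Emit:
{"fn": "carry_out", "kwargs": {"delta_pos": [[0,0,-2],[0,0,-2],[0,0,-2],[0,0,-2],[0,0,-1],[0,0,0],[0,0,0],[0,0,0],[0,0,0],[0,0,0]], "dr": [[0,0,0],[0,0,0],[0,0,0],[0,0,0],[0,0,0],[0,0,0],[0,0,0],[0,0,0],[0,0,0],[0,0,0]]}}

```text
clock: 18.32
position: [571.3, 25.9, 106.3]
tool_rot: [0.976, 1.34, -0.975]
wrist_force: [-1.8, 0.4, 5.4]
grip_width: 25.6
```

```bash
python3 hole.py
```

```text
tcp [571.3  25.9 106.3] heading 17.9 tilt [0.0002 0.0007 0.    ] F [-1.8  0.4  5.4] w 25.6 q6 -0.45
ztop 88.8 ellipse [264.1 121.7   5.4  13.2]
98 110 0  
90 98 0  
70 80 17 [558.8  85.1  75.2] ((558.316162109375, 84.76197814941406), 3.317229747772217)
hole centre approx on top plane [[557.3  85.1  88.8]] mid [[557.6  84.8  82.8]]
top rim [[553.   80.9  88.8]] [28.3 31.1]
```

Emit:
{"fn": "carry_out", "kwargs": {"delta_pos": [[0,0,-1],[0,0,-1],[0,0,-0.5],[0,0,0],[0,0,0],[0,0,0],[0,0,0],[0,0,0]], "dr": [[0,0,0],[0,0,0],[0,0,0],[0,0,0],[0,0,0],[0,0,0],[0,0,0],[0,0,0]]}}

```text
clock: 19.03
position: [571.4, 25.9, 104.5]
tool_rot: [0.976, 1.341, -0.975]
wrist_force: [-3.1, 0.4, 7.6]
grip_width: 25.3
```

```bash
python3 hole.py
```

```text
tcp [571.4  25.9 104.5] heading 17.9 tilt [0.0003 0.0006 0.    ] F [-3.1  0.4  7.6] w 25.3 q6 -0.44
ztop 87.0 ellipse [263.8 118.7   2.5   8.1]
98 110 0  
90 98 0  
70 80 10 [557.5  86.3  74.5] ((557.3685913085938, 86.101318359375), 2.437676191329956)
hole centre approx on top plane [[556.7  86.5  87. ]] mid [[557.   86.2  81. ]]
top rim [[552.7  80.6  87. ]] [29.4 33.4]
```

Emit:
{"fn": "carry_out", "kwargs": {"delta_pos": [[0,0,-0.5],[0,0,-0.5],[0,0,0],[0,0,0],[0,0,0],[0,0,0],[0,0,0],[0,0,0]], "dr": [[0,0,0],[0,0,0],[0,0,0],[0,0,0],[0,0,0],[0,0,0],[0,0,0],[0,0,0]]}}

```text
clock: 19.75
position: [571.4, 25.9, 104.4]
tool_rot: [0.975, 1.341, -0.976]
wrist_force: [-5.0, 0.7, 12.1]
grip_width: 25.2
```

```bash
python3 - <<'E'
from rig import bot
from h import *
t=bot.observe();W,p=wrist(bot,[],[],[],[],"w8")
z=W[...,2];k=np.zeros(z.shape,bool);k[95:235,200:312]=True
k&=(z>80)&(z<95)
P=W[k];A=np.c_[P[:,:2]-P[:,:2].mean(0),np.ones(len(P))];c=np.linalg.lstsq(A,P[:,2],rcond=None)[0];r=P[:,2]-A@c;g=abs(r)<2
print("plane slope,z",np.linalg.lstsq(A[g],P[g,2],rcond=None)[0].round(4),k.sum())
b=bot.get_image("scene")[0];cv2.imwrite("pics/s8.png",cv2.resize(b[130:250,200:350],None,fx=5,fy=5,interpolation=cv2.INTER_CUBIC))
print(bot.observe()["moment"].round(2))
E
```

```text
tcp [571.4  25.9 104.4] heading 17.9 tilt [0.0003 0.0001 0.    ] F [-5.   0.7 12.1] w 25.2 q6 -0.44
plane slope,z [-8.00000e-04 -1.00000e-03  8.69478e+01] 11753
[-0.03  1.16 -0.02]
```

View pics/s8.png

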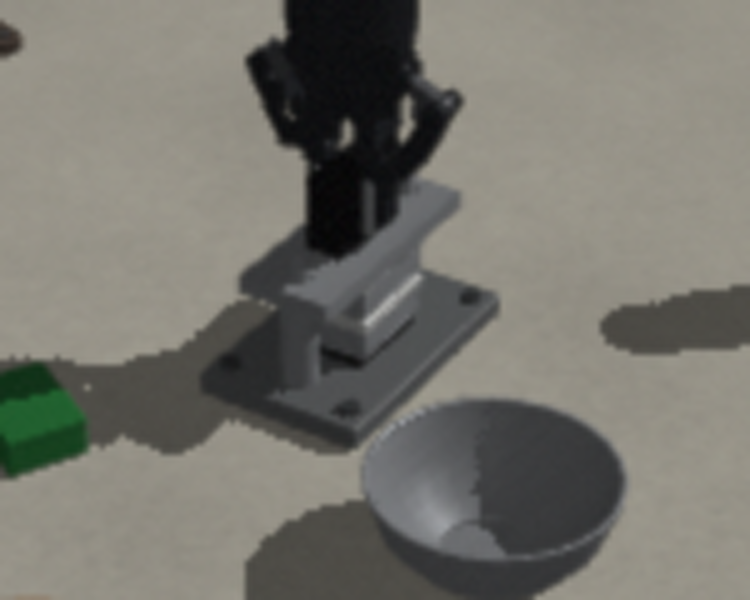

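```bash
python3 - <<'E'
from rig import bot
from h import *
for n in("top","scene"):
    p,d=bot.get_image(n);W=cloud(bot.camera_model(n),d);z=W[...,2]
    for c in((588,-28),(552,82)):
        k=(z>93)&(z<108)&(np.hypot(W[...,0]-c[0],W[...,1]-c[1])<12);print(n,c,k.sum(),W[k].mean(0).round(1),W[k][:,2].max().round(1) if k.any() else "")
print(bot.observe()["wrist_force"],bot.observe()["clock"]); bot.hand_in()
E
```

```text
top (588, -28) 4 [586.  -33.9  96.2] 100.5
top (552, 82) 0 [nan nan nan] 
scene (588, -28) 16 [592.4 -29.   98.8] 103.5
scene (552, 82) 2 [558.7  81.2  93.4] 93.5
[-5.76206856e+00  1.09676086e-02  1.28051730e+01] 19.95
the job is handed in; nothing more can be done<stdin>:6: RuntimeWarning: Mean of empty slice.
  ret = um.true_divide(
```

The loose bare-metal tin is on the jig's tin and released, and the plate is on the dowels. I handed in at about 20 s of the 58 s while still holding it pressed. No verdict was reported.

**Stack:** measured right after release, the two tin centres were about 1 mm apart horizontally and 28 mm apart in height. In the last picture the tins still look stacked under the plate, but I did not measure them again.

**Fit:** before lowering, the plate's far hole was within about 0.3 mm of its dowel. The near dowel later showed above the plate in the scene depth, up to 103.5 mm.

**Pressed home:** the plate's underside is at about 75 mm, with a slope of about 0.001 rad. The last 1 mm of commanded descent moved it only 0.1 mm while the force rose from 7.6 to 12 N, so it sits on the shoulders. There is also a side load of about 5 N in x.

**Disagreements and gaps:**
- The top and wrist cameras differed by about 2 mm in x, so I used the wrist camera.
- The arm's position wandered 1–2 mm, and I corrected it by eye through the hole.
- The final top and scene depth check gave almost no points on the far dowel, with the gripper above it. I took that dowel as seated from the wrist camera's view into its hole and from the plate lying level.
- I did not measure the bowl, jar and tape roll again after the start. No move went near them.

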